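Open the left jet canister

TASK

Unscrew the cap of the jet canister on your left (the robot's left) and set it down flat in the steel parts tray, open side down, so that the spare jets can be reached. One of the two canisters has a left-hand thread and nobody marked which: feel which way the cap turns and never wrench it against its stop. Leave the other canister closed and the other parts where they are, and do not drop the cap.

Things in the scene. Friction and masses are not known exactly. Their poses are not given: they have to be found in the camera images.
- cap_1_center (a point): Centre (half-way up) of the brass screw cap on canister 1: twelve flat sides, 59 mm across flats, 26 mm high, closed flat top, open below, 0.11 to 0.23 kg. z points out of the closed top along the cap's axis; x goes through the middle of one flat (flats every 30 degrees). Screwed on, it covers the neck with about 1.5 mm of play sideways.
- cap_2_center (a point): Centre (half-way up) of the brass screw cap on canister 2: twelve flat sides, 59 mm across flats, 26 mm high, closed flat top, open below, 0.11 to 0.23 kg. z points out of the closed top along the cap's axis; x goes through the middle of one flat (flats every 30 degrees). Screwed on, it covers the neck with about 1.5 mm of play sideways.
- cap_1: Cap 1: origin in the middle of its open rim, axes as at its centre. A short two-start thread. Tightening way: it turns only about 2 degrees, then hits a hard stop; over about 2 N m there is wrenching it. Loosening way: it turns with hardly any resistance (under 0.1 N m) and is free to lift off along its axis after 100 to 140 degrees (120 is best; stop at 145); pulled before that, the thread holds it.
- cap_2: Cap 2: origin in the middle of its open rim, axes as at its centre. A short two-start thread. Tightening way: it turns only about 2 degrees, then hits a hard stop; over about 2 N m there is wrenching it. Loosening way: it turns with hardly any resistance (under 0.1 N m) and is free to lift off along its axis after 100 to 140 degrees (120 is best; stop at 145); pulled before that, the thread holds it.
- canister_1_mouth (a point): Centre of the mouth of brass canister 1; z points out of it along the axis, which leans 30 degrees from vertical, roughly towards the robot. With the cap fully on, the cap's centre lies 8 mm below this point along the axis. Neck 49 mm over the thread, 23 mm long. One of the two canisters has an ordinary thread, the other a left-hand one, unmarked; either may stand on the left.
- canister_2_mouth (a point): Centre of the mouth of brass canister 2; z points out of it along the axis, which leans 30 degrees from vertical, roughly towards the robot. With the cap fully on, the cap's centre lies 8 mm below this point along the axis. Neck 49 mm over the thread, 23 mm long. One of the two canisters has an ordinary thread, the other a left-hand one, unmarked; either may stand on the left.
- canister_1: Canister 1: origin at the centre of its base, z along its leaning axis. 50 mm in diameter, 98 mm from base to mouth, clamped 46 mm up by a 12 mm steel band (screw ear to +y, 40 mm out) in a fixed stand: foot 120 by 90 mm, upright behind the canister 88 mm high. It cannot turn or lift.
- canister_2: Canister 2: origin at the centre of its base, z along its leaning axis. 50 mm in diameter, 98 mm from base to mouth, clamped 46 mm up by a 12 mm steel band (screw ear to +y, 40 mm out) in a fixed stand: foot 120 by 90 mm, upright behind the canister 88 mm high. It cannot turn or lift.
- tray: Steel parts tray fixed to the shelf, 160 mm along its x by 200 mm along its y outside, rim 12 mm high, walls and floor 3 mm; origin at the centre of its underside, z up. Its inner floor is 3 mm above the shelf. A red choke knob stands in it near the -y end; the rest is free.
- float_bowl_center (a point): Pale blue float bowl, an open rectangular cup 56 by 46 mm (68 over its screw bosses), 34 mm high, standing mouth up; its centre. A bystander.
- intake_adapter_center (a point): Black steel intake adapter: foot 72 by 52 by 8 mm with a round flanged tube, 44 mm high; its centre. A bystander.
- choke_knob_center (a point): Red plastic choke knob, 30 mm in diameter with a brass stem up, 36 mm high, standing in the tray near its -y end; its middle, half-way up. A bystander.
- flange_1_center (a point): Aluminium carburetor mounting flange, plate 80 by 48 by 8 mm with a bore and two bolt holes; its centre. A bystander.
- flange_2_center (a point): The second flange, the same as the first; its centre. A bystander.
Mind the look-alikes: they are no part of the job. What is shaped like the part that bears canister_2_mouth but purple or turquoise is not meant. What is shaped like the cap_2 but pink is not meant.

How it is judged:
By the outcome, as a careful person would: the job done as asked, in the order asked, and still so for the second after the job is handed in, with the robot touching nothing.
It also fails if it takes over 45 s, if anything falls off the work surface, if the arm or the gripper's body presses on something with over 40 N, if the wrist force passes 120 N, or if a joint passes its speed limit or range.

ROBOT

A 6-joint arm with a two-finger parallel gripper is mounted at the origin on the work surface. World frame = base frame: x ahead of the robot, y to its left, z up, the work surface at z = 0. Lengths are in m, angles in rad, forces in N, time in s.
With the tool pointing down it reaches from about 0.25 to 0.775 m from the base axis. Payload 8.9 kg.
Tool frame: the origin (TCP) lies between the finger pads; the fingertips stand manip.nose_length ahead of it and the grasp point (between the pads) lies 5 mm behind it (manip.nose_length is the distance from the TCP to the fingertips, in m); z points along the fingers, y is the line along which they close (so a half turn about z gives the same grasp; the last joint's range is limited). The gripper opens to 85 mm and grips with 20 to 120 N. Pads are 22 mm wide; open, the fingers measure 114 mm over their backs; the gripper's body (76 mm by 85 mm) begins 54 mm behind the grasp point. The pads swing forward as they close: fully open they stand 13 mm farther back than shut.
Start: joints at [1.173, 0.291, -0.153, 1.127, 0, 1.431], TCP at [0.134, 0.508, 0.245] pointing down, gripper open.
Joint ranges: [-2.52, 2.52], [-0.91, 1.74], [-1.3, 1.37], [-1.96, 2.02], [-1.52, 1.47], [-3.14, 3.14]. Speed limits (rad/s): [2.22, 2.22, 2.79, 3.14, 3.14, 3.14].

INTERFACE

Orientations are given as a unit quaternion [x, y, z, w].
In Python, from station import manip gives the robot as it stands. The module is installed in compiled form; this text tells all that it offers.
- The arm moves only by the tool arm_command, never from a script. Its argument "increments" is a list of rows, each an object with "offset": the shift along the tool's x, y, z normalised to -1 to 1, where 1 is 0.25 m, a list of three; "angular": the turn, a rotation vector about the tool's x, y, z normalised to -1 to 1, where 1 is 120 degrees, a list of three. A call has 1 to 5 rows; each row shifts and turns the commanded pose from where the row before left it, along the tool's axes as they then stand; what a row does not reach is not made up. A row lasts 1/12 s, in which the tool goes at most 41.7 mm and 7.16 degrees, less where a joint would pass 70% of its speed; a pose out of reach is approached as far as the arm can. A call with a number of a shift or a turn outside -1 to 1 is refused whole. A call with a gripper value outside its range is refused whole. "claw" is the closure, from 0 (fully open) to 1 (shut), set as the call begins (left out, the last holds). The fingers move at their own pace and stop on an object; "force" is the grip in N (left out, the last holds). Time passes only in rows, so rows that do not move let the fingers close. It gives the time, the measured TCP pose, the force, the opening and the grip force at its end, in the units of the state.
- manip.observe(): the state, without advancing time (a new reading comes with each control period).
- manip.grab_frame(name): name is "scene" or "top" or "wrist"; returns (picture, depth): 400x640x3 uint8, red, green, blue; 400x640 float32, m along the optical axis (not along the pixel's ray), 0 where there is no reading.
- manip.camera_model(name): a dict with "camera_matrix" (3x3 intrinsics, pixels), "k1" (the pictures are not rectified: a ray, as slopes to the right and down, at radius r is drawn at 1 + k1 r^2 times it, then the intrinsics apply), "R" (3x3) and "t" (3): a world point X has camera coordinates R X + t. Camera axes: x right, y down, z forward; pixel columns grow to the right and rows downward; lengths in m; the calibration is good to about 2 mm. A picture is of the moment at which its call begins: read the wrist's pose just before it. camera_model takes no time and is no camera call; for the wrist camera it gives the pose at the moment of the call.
- manip.finish_job(): hands the job in; it is judged then, once.
The state is a dict: "time_s": time; "joint_pos": joint angles; "joint_velocities": joint speeds; "tau": joint torques, N m; "tool_pos": TCP position; "ee_rot": TCP orientation; "ft_force": force on the tool from outside, world axes, zero at the start; "moment": the same for the moment, N m; "finger_gap": finger opening in m; "grasp_force": force on a finger pad.
Only numpy, scipy, OpenCV 4.12 (cv2) and the standard library are available. Lean on these libraries where they do the work, as an engineer would, in place of code of your own. Each camera call takes 0.05 s, during which the arm holds its last target. There are 200 camera calls.

## Working session

There is one attempt and no reset: what is moved stays moved. The work goes in short steps, Python scripts to look and compute and a tool call to move; the robot and the scene stay as the last step left them, time stands still between calls to the robot, and variables do not carry over. Pictures are saved under pics/ and viewed, at most 13 in all, crops included, and the job is handed in when it is done.

Besides the shell and the picture viewer there is one more tool, called after "Request:" in YAML: its name, and indented under it one key for each argument. arm_command: Moves the arm, as the interface text tells. Scaled input: -1 to 1 covers 0.25 m each way for a shift and 120 degrees each way for a turn. Its arguments: {"type":"object","properties":{"increments":{"type":"array","items":{"type":"object","properties":{"offset":{"type":"array","items":{"type":"number"}},"angular":{"type":"array","items":{"type":"number"}}}}},"claw":{"type":"number"},"force":{"type":"number"}},"required":["increments"]}

```bash
ls; mkdir -p pics; cat > h.py <<'E'
import numpy as np, cv2
from station import manip
def grab(n):
    m=manip.camera_model(n); p,d=manip.grab_frame(n); return p,d,m
def pts(d,m):
    K=np.array(m["camera_matrix"]);k1=m["k1"];R=np.array(m["R"]);t=np.array(m["t"])
    h,w=d.shape;u,v=np.meshgrid(np.arange(w),np.arange(h))
    dist=np.array([k1,0,0,0,0.]) 
    q=cv2.undistortPoints(np.stack([u.ravel(),v.ravel()],1).astype(np.float64)[:,None],K,dist)[:,0].reshape(h,w,2)
    c=np.dstack([q*d[...,None],d]); return (c-t)@R
def save(n,p): cv2.imwrite("pics/"+n,p[...,::-1])
E
python3 - <<'E'
from h import *
o=manip.observe();print({k:np.round(v,3).tolist() for k,v in o.items()},manip.nose_length)
for n in("scene","top"):
    p,d,m=grab(n);save(n+"0.png",p);np.savez(n+"0.npz",p=p,d=d,P=pts(d,m))
    print(n,m["k1"],np.round(-np.array(m["R"]).T@np.array(m["t"]),3),(d>0).mean())
E
```

```text
pics
{'time_s': 0.0, 'joint_pos': [1.173, 0.291, -0.154, 1.127, -0.0, 1.432], 'joint_velocities': [0.002, 0.0, 0.0, -0.0, 0.001, 0.001], 'tau': [-0.0, -53.714, 33.137, 0.016, -0.0, 0.0], 'tool_pos': [0.134, 0.507, 0.245], 'ee_rot': [0.129, 0.992, -0.001, -0.0], 'ft_force': [-0.304, -0.044, 0.987], 'moment': [0.028, 0.011, 0.003], 'grasp_force': 0.0, 'finger_gap': 0.086} 0.014
scene -0.003211734319936801 [ 1.036 -0.259  0.974] 0.9958671875
top -0.08709406555664685 [ 2.210e-01 -1.000e-03  1.276e+00] 0.99597265625
```

View pics/scene0.png

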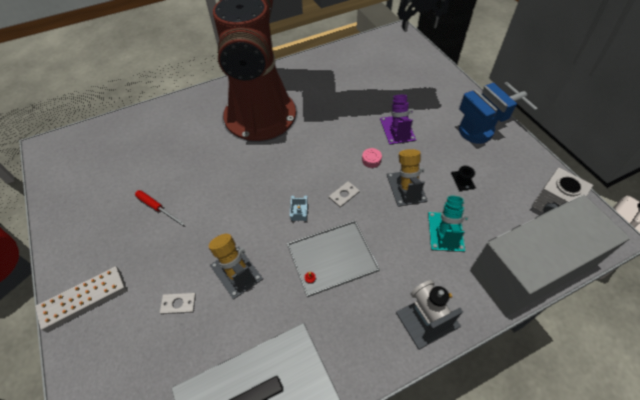

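View pics/top0.png

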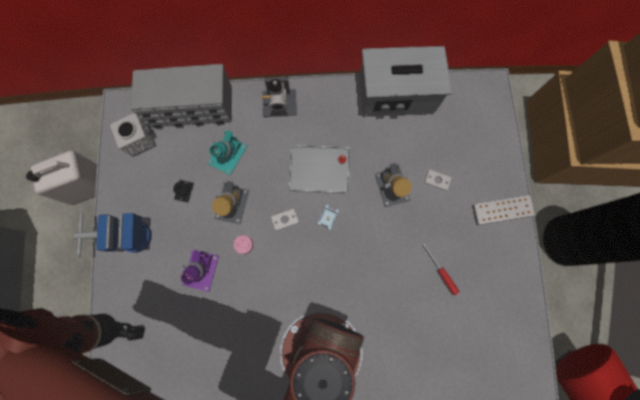

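The scene view shows brass canisters at about (410,165) and (225,255), the tray at (333,258) with the red knob at (310,278), plus purple and turquoise decoys. In the top view (x up, y left), the left brass canister is at (225,203), the right one at (397,186) and the tray at (320,170).

```bash
python3 - <<'E'
from h import *
for n,boxes in(("scene",dict(L=(380,140,440,205),R=(200,225,262,295),tray=(280,220,385,300))),("top",dict(L=(205,178,252,225),R=(370,160,415,210),tray=(285,140,355,197)))):
    z=np.load(n+"0.npz");p,d,P=z["p"],z["d"],z["P"]
    hsv=cv2.cvtColor(p,cv2.COLOR_RGB2HSV)
    print(n,"table z",np.median(P[300,330:350,2]) if n=="scene" else np.median(P[250,300:340,2]))
    for k,(a,b,c,e) in boxes.items():
        H=hsv[b:e,a:c];Q=P[b:e,a:c]
        if k!="tray":
            M=(H[...,0]>12)&(H[...,0]<28)&(H[...,1]>130)&(d[b:e,a:c]>0)
        else: M=(Q[...,2]>0.007)&(Q[...,2]<.02)&(H[...,1]<60)
        q=Q[M]
        print(n,k,len(q),np.round(np.percentile(q,[1,5,50,95,99],axis=0),3).tolist())
        if k!="tray":
            t=q[q[:,2]>q[:,2].max()-.05]
            cm=M.nonzero();print('  px',cm[1].min()+a,cm[1].max()+a,cm[0].min()+b,cm[0].max()+b)
big=[]
for n,(a,b,c,e) in(("scene",(370,130,450,210)),("top",(195,165,265,235))):
    p=np.load(n+"0.npz")["p"][b:e,a:c];big.append(cv2.resize(p,(400,400),interpolation=cv2.INTER_CUBIC))
save("crop1.png",np.hstack(big))
E
```

```text
scene table z -0.00032275570402323986
scene L 474 [[0.446, 0.243, 0.036], [0.454, 0.245, 0.049], [0.49, 0.262, 0.115], [0.515, 0.292, 0.132], [0.519, 0.301, 0.135]]
  px 399 419 150 189
scene R 635 [[0.472, -0.303, 0.048], [0.479, -0.299, 0.061], [0.519, -0.277, 0.117], [0.548, -0.253, 0.133], [0.554, -0.248, 0.135]]
  px 209 244 234 278
scene tray 432 [[0.512, -0.134, 0.007], [0.515, -0.131, 0.007], [0.614, -0.029, 0.011], [0.684, 0.072, 0.014], [0.687, 0.076, 0.015]]
top table z -0.00042404828667145047
top L 170 [[0.441, 0.255, 0.109], [0.443, 0.259, 0.112], [0.461, 0.278, 0.122], [0.479, 0.298, 0.134], [0.48, 0.301, 0.136]]
  px 214 229 198 213
top R 190 [[0.469, -0.299, 0.109], [0.472, -0.294, 0.112], [0.49, -0.274, 0.123], [0.509, -0.254, 0.132], [0.51, -0.251, 0.135]]
  px 394 409 179 195
top tray 365 [[0.509, -0.134, 0.007], [0.514, -0.127, 0.007], [0.595, -0.024, 0.009], [0.678, 0.073, 0.015], [0.683, 0.077, 0.017]]
```

View pics/crop1.png

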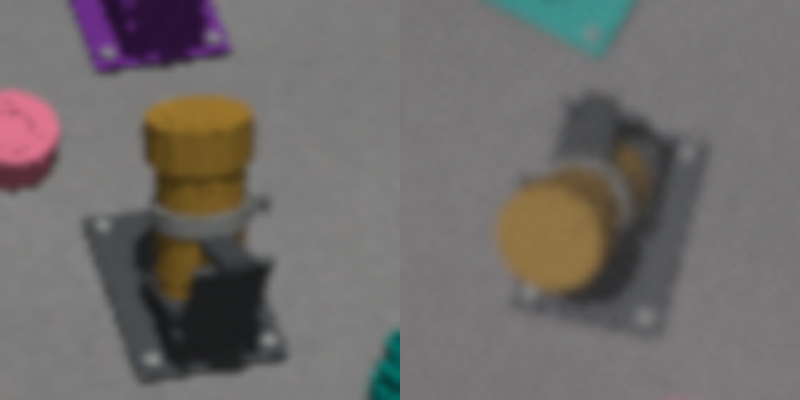

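The crop shows the left cap leaning towards the robot, with its top disc at about top px (222,206). The band ear and upright are behind it.

```bash
python3 - <<'E'
from h import *
for n,(a,b,c,e) in(("top",(205,190,236,220)),("scene",(395,146,424,162))):
    z=np.load(n+"0.npz");p,P=z["p"],z["P"];hsv=cv2.cvtColor(p,cv2.COLOR_RGB2HSV)[b:e,a:c];Q=P[b:e,a:c]
    M=(hsv[...,0]>12)&(hsv[...,0]<28)&(hsv[...,1]>120)&(Q[...,2]>.1)
    q=Q[M];
    for _ in range(4):
        m=q.mean(0);n_=np.linalg.svd(q-m)[2][2];n_*=np.sign(n_[2]);r=(q-m)@n_;q=q[abs(r)<max(.003,0)]
    print(n,len(q),m.round(4),n_.round(3),r.std().round(4),"lean",np.degrees(np.arccos(n_[2])).round(1),"az",np.degrees(np.arctan2(n_[1],n_[0])).round(1))
m=manip.camera_model("wrist");o=manip.observe()
from scipy.spatial.transform import Rotation as Ro
R=Ro.from_quat(o["ee_rot"]).as_matrix();cR=np.array(m["R"]);c=-cR.T@np.array(m["t"])
print("cam in tool",R.T@(c-o["tool_pos"]),"cam axes(cols) in tool\n",(R.T@cR.T).round(3));print(m["camera_matrix"],m["k1"])
E
```

```text
top 34 [0.4606 0.2762 0.1234] [-0.18   0.792  0.584] 0.0014 lean 54.3 az 102.8
scene 41 [0.4784 0.2681 0.1306] [-0.645  0.321  0.694] 0.0013 lean 46.1 az 153.5
cam in tool [ 0.07568772 -0.00032747 -0.12804951] cam axes(cols) in tool
 [[-0.    -0.954 -0.3  ]
 [ 1.    -0.     0.   ]
 [-0.    -0.3    0.954]]
[[280.21589227   0.         323.84412398]
 [  0.         280.21589227 199.21476153]
 [  0.           0.           1.        ]] -0.015187318709150133
```

```bash
cat >> h.py <<'E'
from scipy.spatial.transform import Rotation as Ro
from scipy.linalg import logm,expm
def T_(R,p): T=np.eye(4);T[:3,:3]=R;T[:3,3]=p;return T
def cur():
    o=manip.observe();return T_(Ro.from_quat(o["ee_rot"]).as_matrix(),o["tool_pos"])
def frame(a,xh):
    "tool frame: z=-a, x nearest xh"
    z=-np.array(a)/np.linalg.norm(a);x=np.array(xh,float);x-=z*(x@z);x/=np.linalg.norm(x)
    return np.stack([x,np.cross(z,x),z],1)
def plan(Tg,T0=None):
    T0=cur() if T0 is None else T0
    D=np.linalg.inv(T0)@Tg
    ang=np.degrees(Ro.from_matrix(D[:3,:3]).magnitude());
    n=1
    while True:
        S=expm(logm(D).real/n);r=np.degrees(Ro.from_matrix(S[:3,:3]).as_rotvec())
        if np.linalg.norm(S[:3,3])<.038 and np.linalg.norm(r)<7: break
        n+=1
    print("rows",n,"offset",(S[:3,3]/.25).round(4).tolist(),"angular",(r/120).round(4).tolist(),"rot",ang.round(1))
E
python3 - <<'E'
from h import *
a=np.array([-.453,.211,.866]);C=np.array([.461,.277,.123])
plan(T_(frame(a,[-.8,-.6,0]),C+.11*a))
E
```

```text
rows 10 offset [-0.0956, -0.1001, 0.0445] angular [0.0158, -0.0206, -0.0447] rot 62.0
```

Request:
arm_command:
  increments:
    - {"offset": [-0.0956, -0.1, 0.0445], "angular": [0.0158, -0.0206, -0.0447]}
    - {"offset": [-0.0956, -0.1, 0.0445], "angular": [0.0158, -0.0206, -0.0447]}
    - {"offset": [-0.0956, -0.1, 0.0445], "angular": [0.0158, -0.0206, -0.0447]}
    - {"offset": [-0.0956, -0.1, 0.0445], "angular": [0.0158, -0.0206, -0.0447]}
    - {"offset": [-0.0956, -0.1, 0.0445], "angular": [0.0158, -0.0206, -0.0447]}
  claw: 0

```text
time_s: 0.52
tool_pos: [0.2473, 0.3705, 0.2081]
ee_rot: [-0.108, 0.985, -0.097, 0.095]
ft_force: [0.2, 0.5, 0.7]
finger_gap: 0.0852
grasp_force: 0.0
```

Request:
arm_command:
  increments:
    - {"offset": [-0.0956, -0.1, 0.0445], "angular": [0.0158, -0.0206, -0.0447]}
    - {"offset": [-0.0956, -0.1, 0.0445], "angular": [0.0158, -0.0206, -0.0447]}
    - {"offset": [-0.0956, -0.1, 0.0445], "angular": [0.0158, -0.0206, -0.0447]}
    - {"offset": [-0.0956, -0.1, 0.0445], "angular": [0.0158, -0.0206, -0.0447]}
    - {"offset": [-0.0956, -0.1, 0.0445], "angular": [0.0158, -0.0206, -0.0447]}

```text
time_s: 0.93
tool_pos: [0.4123, 0.2992, 0.2184]
ee_rot: [-0.333, 0.906, -0.184, 0.183]
ft_force: [-0.2, -0.2, 0.2]
finger_gap: 0.0856
grasp_force: 0.0
```

Request:
arm_command:
  increments:
    - {"offset": [0, 0, 0]}
    - {"offset": [0, 0, 0]}

```text
schema error: expected keys offset, angular
```

```bash
python3 - <<'E'
from h import *
a=np.array([-.453,.211,.866]);C=np.array([.461,.277,.123])
o=manip.observe();print(np.round(o["joint_pos"],3),o["tool_pos"],o["time_s"]);plan(T_(frame(a,[-.8,-.6,0]),C+.11*a))
p,d,m=grab("wrist");save("w1.png",p);np.savez("w1.npz",p=p,d=d,P=pts(d,m))
E
```

```text
[ 0.771  0.173 -0.509  0.685 -0.488  0.015] [0.41226604 0.29924669 0.21842188] 0.9333
rows 1 offset [0.0007, 0.0054, -0.0023] angular [-0.001, 0.0004, 0.002] rot 0.3
```

View pics/w1.png

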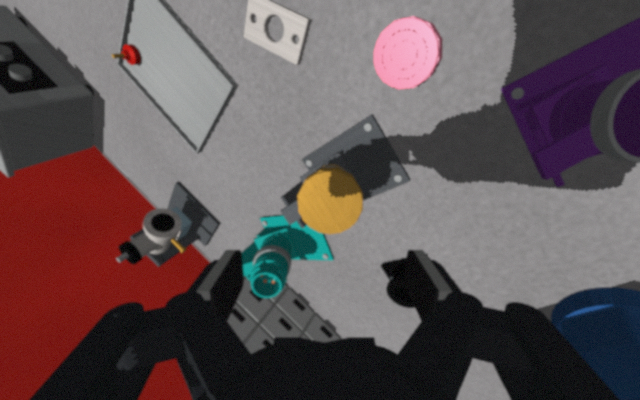

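The wrist view shows the cap's top disc at about (330,200), between the fingers and the foot plate behind it. The knob in the tray is at (130,55).

```bash
cat >> h.py <<'E'
def capfit(f,box,show=None):
    z=np.load(f);a,b,c,e=box;p,P,d=z["p"],z["P"],z["d"];hsv=cv2.cvtColor(p,cv2.COLOR_RGB2HSV)
    M=np.zeros(d.shape,np.uint8);M[b:e,a:c]=((hsv[...,0]>12)&(hsv[...,0]<30)&(hsv[...,1]>110)&(P[...,2]>.08))[b:e,a:c]
    M=cv2.morphologyEx(M,cv2.MORPH_CLOSE,np.ones((3,3)))
    cs=max(cv2.findContours(M,0,cv2.CHAIN_APPROX_NONE)[0],key=cv2.contourArea)
    M[:]=0;cv2.drawContours(M,[cs],-1,1,-1);E=cv2.erode(M,np.ones((5,5)))
    q=P[(E>0)&(d>0)]
    for _ in range(5):
        m=np.median(q,0);m=q.mean(0);n=np.linalg.svd(q-m,full_matrices=False)[2][2];n=n*np.sign(n[2]);r=(q-m)@n;q=q[abs(r)<.004]
    el=cv2.fitEllipse(cs)
    print(f,len(q),m.round(4),n.round(3),"sd",r.std().round(4),"lean",np.degrees(np.arccos(n[2])).round(1),"az",np.degrees(np.arctan2(n[1],n[0])).round(1),"ell",np.round(el[0]+el[1]+(el[2],),1))
    return cs,m,n,P
E
python3 - <<'E'
from h import *
cs,m,n,P=capfit("w1.npz",(280,150,380,250))
z=np.load("w1.npz");p=z["p"][150:250,265:395];save("w1c.png",cv2.resize(p,(780,600),interpolation=cv2.INTER_CUBIC))
# neighbours: foot plate plane points
p=z["p"];P=z["P"]
E
```

```text
w1.npz 2838 [0.4604 0.2789 0.1204] [-0.484  0.131  0.865] sd 0.0008 lean 30.1 az 164.8 ell [329.5 200.4  64.1  65.4  20.9]
```

View pics/w1c.png

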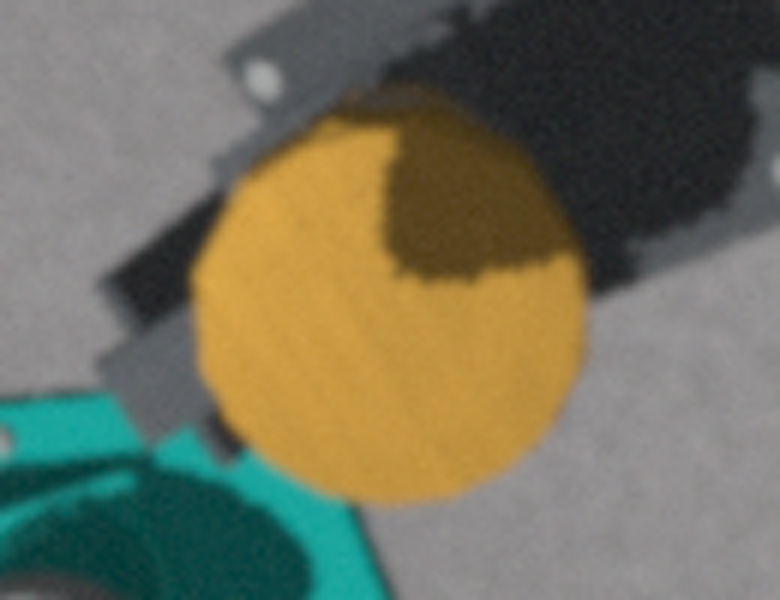

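```bash
cat >> h.py <<'E'
def capring(f,box,cam,top=None):
    cs,m,n,P=capfit(f,box)
    K=np.array(cam["camera_matrix"]);q=cv2.undistortPoints(cs.astype(np.float64),K,np.array([cam["k1"],0,0,0,0.]))[:,0]
    R=np.array(cam["R"]);o=-R.T@np.array(cam["t"]);v=np.c_[q,np.ones(len(q))]@R
    s=((m-o)@n)/(v@n);X=o+s[:,None]*v
    F=frame(n,[-1,0,0]);u=(X-m)@F[:,:2]
    from scipy.optimize import least_squares
    def res(t):
        w=u-t[:2];th=np.arctan2(w[:,1],w[:,0])-t[3];th=(th+np.pi/12)%(np.pi/6)-np.pi/12
        return np.hypot(*w.T)*np.cos(th)-t[2]
    best=min((least_squares(res,[0,0,.0295,g],loss="soft_l1",f_scale=.0003) for g in np.radians([0,7.5,15,22.5])),key=lambda r:r.cost)
    t=best.x;C=m+F[:,:2]@t[:2]
    print("centre",C.round(4),"apothem",t[2].round(4),"flat ang deg",np.degrees(t[3]).round(1)%30,"cost",best.cost)
    for g in range(0,30,5):
        r=least_squares(lambda s:res([*s,np.radians(g)]),t[:3],loss="soft_l1",f_scale=.0003);print(g,"%.3g"%r.cost,end="; ")
    fl=F[:,:2]@[np.cos(t[3]),np.sin(t[3])];print("\nflat dir",fl.round(4));return C,n,fl
E
python3 - <<'E'
from h import *
capring("w1.npz",(280,150,380,250),manip.camera_model("wrist"))
C=np.array([.4604,.2789,.1204]);a=np.array([-.484,.131,.865])
plan(T_(frame(a,[-.8,-.6,0]),C+.075*a))
E
```

```text
w1.npz 2838 [0.4604 0.2789 0.1204] [-0.484  0.131  0.865] sd 0.0008 lean 30.1 az 164.8 ell [329.5 200.4  64.1  65.4  20.9]
centre [0.4654 0.2789 0.1232] apothem 0.0288 flat ang deg 16.7 cost 2.0509053908407648e-05
0 2.38e-05; 5 2.41e-05; 10 2.26e-05; 15 2.07e-05; 20 2.13e-05; 25 2.28e-05; 
flat dir [-0.8516 -0.2975 -0.4316]
rows 1 offset [0.0365, 0.019, 0.1412] angular [-0.0223, -0.0332, 0.0117] rot 5.0
```

```bash
python3 - <<'E'
from h import *
C=np.array([.4625,.2789,.1218]);a=np.array([-.484,.131,.865]);F=frame(a,[-.8,-.6,0])
plan(T_(F,C+.065*a-.076*F[:,0]))
E
```

```text
rows 3 offset [-0.0909, 0.0018, 0.0552] angular [-0.0074, -0.0111, 0.0039] rot 5.0
```

Request:
arm_command:
  increments:
    - {"offset": [-0.091, 0.002, 0.055], "angular": [-0.0074, -0.011, 0.004]}
    - {"offset": [-0.091, 0.002, 0.055], "angular": [-0.0074, -0.011, 0.004]}
    - {"offset": [-0.091, 0.002, 0.055], "angular": [-0.0074, -0.011, 0.004]}
    - {"offset": [0, 0, 0], "angular": [0, 0, 0]}
    - {"offset": [0, 0, 0], "angular": [0, 0, 0]}

```text
time_s: 1.4
tool_pos: [0.4778, 0.3392, 0.1974]
ee_rot: [-0.33, 0.909, -0.148, 0.208]
ft_force: [-0.3, -0.6, -0.5]
finger_gap: 0.0853
grasp_force: 0.0
```

```bash
python3 - <<'E'
from h import *
o=manip.observe();print(np.round(o["joint_pos"],3),o["tool_pos"],o["time_s"])
p,d,m=grab("wrist");np.savez("w2.npz",p=p,d=d,P=pts(d,m))
capring("w2.npz",(230,150,430,340),m);save("w2.png",p)
E
```

```text
[ 0.71   0.264 -0.457  0.544 -0.423 -0.052] [0.47781998 0.33915718 0.19740918] 1.4
w2.npz 275 [0.4789 0.2953 0.1279] [-0.45   0.162  0.878] sd 0.0006 lean 28.6 az 160.2 ell [318.1 154.8  12.2  61.9  89.5]
centre [0.4606 0.2793 0.1215] apothem 0.0287 flat ang deg 21.7 cost 8.583586771500097e-05
0 8.68e-05; 5 8.71e-05; 10 8.71e-05; 15 8.65e-05; 20 8.59e-05; 25 8.62e-05; 
flat dir [-0.8297  0.2878 -0.4783]
```

View pics/w2.png

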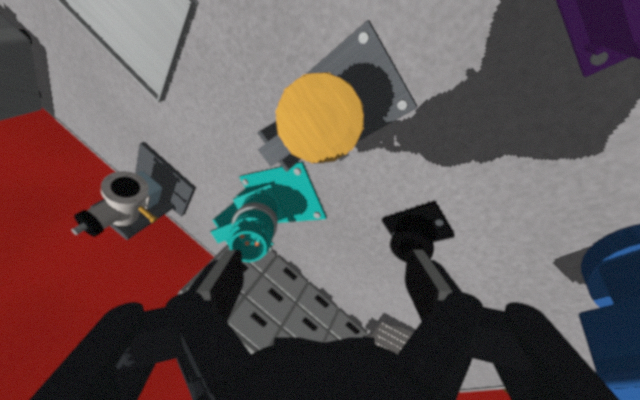

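The cap's disc is fully visible at (320,118), about 88 px across. My crop box was wrong, so I refit.

```bash
python3 - <<'E'
from h import *
m=manip.camera_model("wrist")
C,n,fl=capring("w2.npz",(260,55,380,175),m)
cam=-np.array(m["R"]).T@m["t"];v=cam-C;print("cam dir along axis",(v@n),"off",np.linalg.norm(v-n*(v@n)))
# two-view triangulation check of disc centre with top camera ellipse
import numpy as np
def ray(uv,cm):
    q=cv2.undistortPoints(np.array([[uv]],float),np.array(cm["camera_matrix"]),np.array([cm["k1"],0,0,0,0.]))[0,0]
    R=np.array(cm["R"]);return -R.T@np.array(cm["t"]),R.T@np.r_[q,1]
tm=manip.camera_model("top")
for nm,cm in(("top",tm),("scene",manip.camera_model("scene"))):
    R=np.array(cm["R"]);c=R@C+np.array(cm["t"]);s=c[:2]/c[2];r2=s@s;u=np.array(cm["camera_matrix"])@np.r_[s*(1+cm["k1"]*r2),1];print(nm,"predicted disc centre px",u[:2].round(1))
E
```

```text
w2.npz 5500 [0.4612 0.2796 0.1208] [-0.482  0.133  0.866] sd 0.0007 lean 30.0 az 164.6 ell [319.1 117.3  86.7  89.3   6. ]
centre [0.4615 0.2801 0.1209] apothem 0.0285 flat ang deg 18.5 cost 8.21168177394843e-06
0 2.06e-05; 5 2.17e-05; 10 1.81e-05; 15 1.12e-05; 20 8.76e-06; 25 1.51e-05; 
flat dir [-0.8307  0.244  -0.5004]
cam dir along axis 0.19458376102842762 off 0.00480994383150966
top predicted disc centre px [220.7 205.7]
scene predicted disc centre px [408.9 152.2]
```

```bash
cat >> h.py <<'E'
C=np.array([.4615,.2801,.1209]);n=np.array([-.482,.133,.866]);n/=np.linalg.norm(n);fl=np.array([-.8307,.244,-.5004])
def gx(k):
    return Ro.from_rotvec(n*np.radians(30*k)).apply(fl)
E
python3 - <<'E'
from h import *
T=cur();P=np.load("w2.npz")["P"];d=np.load("w2.npz")["d"];p=np.load("w2.npz")["p"]
q=(P-T[:3,3])@T[:3,:3]
M=(d>0)&(abs(q[...,0])<.02)&(abs(q[...,1])<.065)&(abs(q[...,1])>.03)&(abs(q[...,2])<.04)
print(M.sum(),np.percentile(q[M],[1,5,50,95,99],axis=0).round(4))
k=max(range(12),key=lambda k:gx(k)@T[:3,0]);x=gx(k);print(k,x,np.degrees(np.arccos(x@T[:3,0])))
F=frame(n,x);G=T_(F,C+.055*n);plan(G);plan(T_(F,C-.009*n),G);print(manip.nose_length)
E
```

```text
4748 [[-0.0108 -0.0566 -0.0394]
 [-0.0083 -0.0541 -0.0359]
 [ 0.0065  0.0411 -0.0219]
 [ 0.011   0.0522 -0.0024]
 [ 0.0117  0.0547  0.0009]]
2 [-0.65586534 -0.70993176 -0.25658565] 3.8295695909242364
rows 2 offset [0.1435, -0.0047, 0.0239] angular [0.0014, -0.001, -0.0159] rot 3.8
rows 2 offset [-0.0, -0.0, 0.128] angular [-0.0, 0.0, -0.0] rot 0.0
0.014
```

Request:
arm_command:
  increments:
    - {"offset": [0.1435, -0.0047, 0.024], "angular": [0.0014, -0.001, -0.016]}
    - {"offset": [0.1435, -0.0047, 0.024], "angular": [0.0014, -0.001, -0.016]}
    - {"offset": [0, 0, 0], "angular": [0, 0, 0]}
    - {"offset": [0, 0, 0], "angular": [0, 0, 0]}

```text
time_s: 1.78
tool_pos: [0.4324, 0.2857, 0.1675]
ee_rot: [-0.361, 0.896, -0.157, 0.205]
ft_force: [0.5, 0.6, 0.4]
finger_gap: 0.0849
grasp_force: 0.0
```

```bash
python3 - <<'E'
from h import *
F=frame(n,gx(2));plan(T_(F,C+.055*n));plan(T_(F,C-.012*n))
p,d,m=grab("wrist");np.savez("w3.npz",p=p,d=d,P=pts(d,m));save("w3.png",p)
capring("w3.npz",(230,100,420,320),m)
E
```

```text
rows 1 offset [-0.0127, -0.0033, 0.0004] angular [0.0002, -0.0011, 0.0011] rot 0.2
rows 2 offset [-0.0066, -0.0017, 0.1342] angular [0.0001, -0.0006, 0.0005] rot 0.2
w3.npz 4560 [0.4601 0.2779 0.1204] [-0.487  0.126  0.864] sd 0.0008 lean 30.2 az 165.5 ell [323.3 224.1  81.2  83.6   4.9]
centre [0.4602 0.278  0.1204] apothem 0.0298 flat ang deg 13.7 cost 5.651952993321293e-05
0 5.7e-05; 5 5.71e-05; 10 5.66e-05; 15 5.65e-05; 20 5.69e-05; 25 5.66e-05; 
flat dir [-0.8487  0.1656 -0.5023]
```

View pics/w3.png

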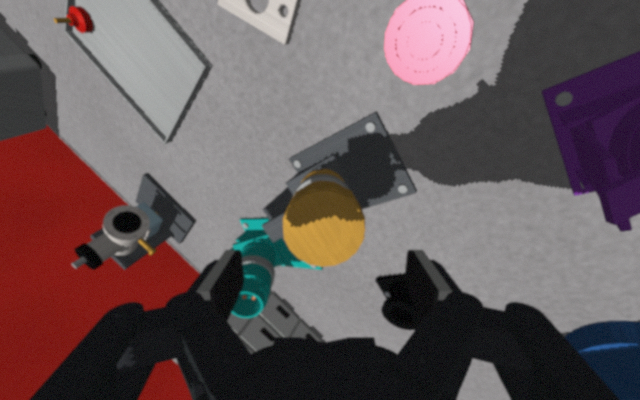

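The cap sits midway between the open fingers, at (323,224). I descend along the axis with the small correction, then close.

Request:
arm_command:
  increments:
    - {"offset": [-0.0066, -0.0017, 0.067], "angular": [0.0001, -0.0006, 0.0005]}
    - {"offset": [-0.0066, -0.0017, 0.067], "angular": [0.0001, -0.0006, 0.0005]}
    - {"offset": [0, 0, 0.067], "angular": [0, 0, 0]}
    - {"offset": [0, 0, 0.067], "angular": [0, 0, 0]}
    - {"offset": [0, 0, 0], "angular": [0, 0, 0]}

```text
time_s: 2.25
tool_pos: [0.4718, 0.2813, 0.1111]
ee_rot: [-0.359, 0.896, -0.156, 0.208]
ft_force: [-0.2, -0.5, 0.0]
finger_gap: 0.0854
grasp_force: 0.0
```

Request:
arm_command:
  increments:
    - {"offset": [0, 0, 0], "angular": [0, 0, 0]}
    - {"offset": [0, 0, 0], "angular": [0, 0, 0]}
    - {"offset": [0, 0, 0], "angular": [0, 0, 0]}
    - {"offset": [0, 0, 0], "angular": [0, 0, 0]}
    - {"offset": [0, 0, 0], "angular": [0, 0, 0]}
  claw: 1
  force: 30

```text
time_s: 2.67
tool_pos: [0.4712, 0.282, 0.1135]
ee_rot: [-0.359, 0.896, -0.156, 0.209]
ft_force: [-4.2, 1.6, 6.8]
finger_gap: 0.0585
grasp_force: 32.6
```

```bash
cat >> h.py <<'E'
def st():
    o=manip.observe();T=cur();R=T[:3,:3]
    print("t",o["time_s"],"q",np.round(o["joint_pos"],3),"F",np.round(R.T@o["ft_force"],1),"M tool",np.round(R.T@o["moment"],3),"gap",o["finger_gap"],"grip",o["grasp_force"])
    print("depth below top",((C-T[:3,3])@n).round(4),"xy err tool",((T[:3,3]-C)@R).round(4)[:2],"tilt",np.degrees(np.arccos(min(1,-R[:,2]@n))).round(2),"yaw from flat",(((np.degrees(np.arctan2(fl@R[:,1],fl@R[:,0]))+15)%30)-15).round(2))
E
python3 -c "
from h import *
st()"
```

```text
t 2.6667 q [ 0.627  0.295 -0.706  0.216 -0.4   -0.209] F [-0.2  0.6 -8.2] M tool [-0.755  0.333  0.072] gap 0.058510066820848375 grip 32.611898286268115
depth below top 0.0108 xy err tool [-0.0057 -0.0011] tilt 0.4 yaw from flat -0.14
```

The tool settled 5.7 mm off in tool x because the earlier reading lagged. I open, re-centre and check.

Request:
arm_command:
  increments:
    - {"offset": [0, 0, 0], "angular": [0, 0, 0]}
    - {"offset": [0, 0, 0], "angular": [0, 0, 0]}
    - {"offset": [0, 0, 0], "angular": [0, 0, 0]}
    - {"offset": [0, 0, 0], "angular": [0, 0, 0]}
  claw: 0

```text
time_s: 3.0
tool_pos: [0.4708, 0.281, 0.1123]
ee_rot: [-0.359, 0.896, -0.156, 0.208]
ft_force: [-0.2, 0.0, 0.1]
finger_gap: 0.0854
grasp_force: 0.0
```

```bash
python3 -c "
from h import *
st();plan(T_(frame(n,gx(2)),C-.012*n))
p,d,m=grab('wrist');st()"
```

```text
t 3.0 q [ 0.626  0.297 -0.707  0.216 -0.401 -0.209] F [ 0.1  0.1 -0.2] M tool [-0.435  0.232  0.002] gap 0.08543101420431151 grip 0.0
depth below top 0.0118 xy err tool [-0.0045 -0.0011] tilt 0.27 yaw from flat -0.13
rows 1 offset [0.0184, 0.0043, 0.0008] angular [-0.0003, 0.0022, -0.0011] rot 0.3
t 3.05 q [ 0.626  0.297 -0.707  0.216 -0.4   -0.209] F [0.2 0.1 0.1] M tool [-0.398  0.219  0.   ] gap 0.08546420707386157 grip 0.0
depth below top 0.0118 xy err tool [-0.0045 -0.001 ] tilt 0.26 yaw from flat -0.12
```

Request:
arm_command:
  increments:
    - {"offset": [0.018, 0.004, 0], "angular": [0, 0.002, -0.001]}
    - {"offset": [0, 0, 0], "angular": [0, 0, 0]}
    - {"offset": [0, 0, 0], "angular": [0, 0, 0]}
    - {"offset": [0, 0, 0], "angular": [0, 0, 0]}
    - {"offset": [0, 0, 0], "angular": [0, 0, 0]}

```text
time_s: 3.47
tool_pos: [0.4674, 0.2786, 0.1107]
ee_rot: [-0.36, 0.896, -0.157, 0.206]
ft_force: [-0.3, -0.5, -0.4]
finger_gap: 0.0856
grasp_force: 0.0
```

```bash
python3 -c "
from h import *
st()
p,d,m=grab('wrist');np.savez('w4.npz',p=p,d=d,P=pts(d,m));st();save('w4.png',p)
P=pts(d,m);q=(P-cur()[:3,3])@cur()[:3,:3]
hsv=cv2.cvtColor(p,cv2.COLOR_RGB2HSV);M=(hsv[...,0]>12)&(hsv[...,0]<30)&(hsv[...,1]>110)&(abs(q[...,0])<.05)&(abs(q[...,1])<.04)&(abs(q[...,2]+.012)<.004)
print(M.sum(),q[M].min(0),q[M].max(0),np.median(q[M],0))
r=q[M];print('y range',np.percentile(r[:,1],[.5,99.5]),'x range',np.percentile(r[:,0],[.5,99.5]))"
```

```text
t 3.4667 q [ 0.626  0.295 -0.714  0.215 -0.402 -0.209] F [ 0.6 -0.   0.3] M tool [-0.399  0.249  0.022] gap 0.08559864908093563 grip 0.0
depth below top 0.0119 xy err tool [-0.0002 -0.    ] tilt 0.05 yaw from flat -0.01
t 3.5167 q [ 0.626  0.295 -0.714  0.215 -0.401 -0.209] F [ 0.3 -0.  -0.2] M tool [-0.465  0.256 -0.055] gap 0.0855080674524738 grip 0.0
depth below top 0.0118 xy err tool [-0.0002 -0.    ] tilt 0.05 yaw from flat -0.01
10297 [-0.02872146 -0.03009119 -0.01408711] [ 0.03037577  0.02731697 -0.00800264] [ 0.00391038 -0.00130718 -0.01169456]
y range [-0.0288235   0.02598319] x range [-0.02661324  0.02966475]
```

View pics/w4.png

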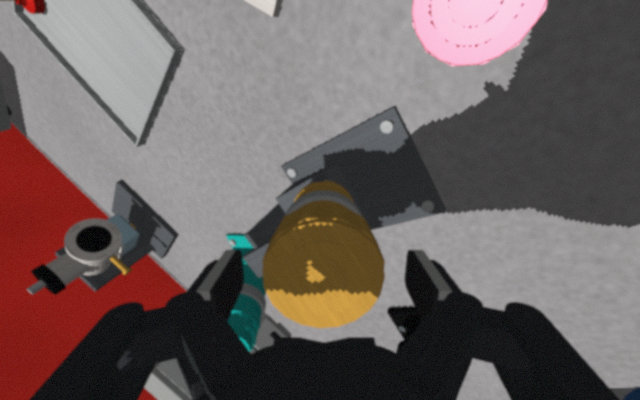

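The cap is between the pads at (323,265), and the depth shows it about 1.3 mm towards tool -y. I nudge and close.

Request:
arm_command:
  increments:
    - {"offset": [0.003, -0.004, 0], "angular": [0, 0, 0]}
    - {"offset": [0, 0, 0], "angular": [0, 0, 0]}

```text
time_s: 3.68
tool_pos: [0.4674, 0.2772, 0.111]
ee_rot: [-0.36, 0.896, -0.157, 0.206]
ft_force: [0.4, -0.9, -0.1]
finger_gap: 0.0854
grasp_force: 0.0
```

Request:
arm_command:
  increments:
    - {"offset": [0, 0, 0], "angular": [0, 0, 0]}
    - {"offset": [0, 0, 0], "angular": [0, 0, 0]}
    - {"offset": [0, 0, 0], "angular": [0, 0, 0]}
    - {"offset": [0, 0, 0], "angular": [0, 0, 0]}
    - {"offset": [0, 0, 0], "angular": [0, 0, 0]}
  claw: 1
  force: 40

```text
time_s: 4.1
tool_pos: [0.4673, 0.2775, 0.111]
ee_rot: [-0.36, 0.896, -0.157, 0.206]
ft_force: [-3.4, 1.1, 3.9]
finger_gap: 0.0581
grasp_force: 42.0
```

```bash
python3 -c "
from h import *
st();manip.grab_frame('wrist');st()"
```

```text
t 4.1 q [ 0.624  0.293 -0.716  0.214 -0.401 -0.211] F [ 0.5  1.1 -5.2] M tool [-0.625  0.449  0.024] gap 0.058094441205476716 grip 42.02507187961601
depth below top 0.0117 xy err tool [ 0.0006 -0.001 ] tilt 0.05 yaw from flat 0.0
t 4.15 q [ 0.624  0.293 -0.716  0.214 -0.401 -0.211] F [ 1.8 -1.1 -5.9] M tool [-0.568  0.469  0.015] gap 0.05791173465214849 grip 42.104129652434494
depth below top 0.0117 xy err tool [ 0.0005 -0.001 ] tilt 0.05 yaw from flat 0.0
```

Request:
arm_command:
  increments:
    - {"offset": [0, 0, 0], "angular": [0, 0, 0.018]}
    - {"offset": [0, 0, 0], "angular": [0, 0, 0]}
    - {"offset": [0, 0, 0], "angular": [0, 0, 0]}

```text
time_s: 4.4
tool_pos: [0.4672, 0.2774, 0.111]
ee_rot: [-0.343, 0.903, -0.153, 0.209]
ft_force: [-4.0, 0.2, 5.5]
finger_gap: 0.0584
grasp_force: 42.3
```

```bash
python3 -c "
from h import *
st()"
```

```text
t 4.4 q [ 0.624  0.293 -0.716  0.214 -0.401 -0.173] F [ 1.1  0.  -6.7] M tool [-0.554  0.635 -0.042] gap 0.05836241931928626 grip 42.26205168874003
depth below top 0.0117 xy err tool [ 0.0007 -0.0009] tilt 0.03 yaw from flat -2.16
```

Turned 2.16° with Mz about 0. One more small step.

Request:
arm_command:
  increments:
    - {"offset": [0, 0, 0], "angular": [0, 0, 0.01]}
    - {"offset": [0, 0, 0], "angular": [0, 0, 0]}
    - {"offset": [0, 0, 0], "angular": [0, 0, 0]}

```text
time_s: 4.65
tool_pos: [0.4671, 0.2773, 0.1109]
ee_rot: [-0.334, 0.906, -0.151, 0.211]
ft_force: [-5.6, -0.1, 5.3]
finger_gap: 0.058
grasp_force: 42.3
```

```bash
python3 -c "
from h import *
st()"
```

```text
t 4.65 q [ 0.624  0.293 -0.716  0.214 -0.401 -0.152] F [ 2.4  0.7 -7.2] M tool [-0.595  0.653  0.004] gap 0.05804203351448264 grip 42.30320330592804
depth below top 0.0117 xy err tool [ 0.0008 -0.0009] tilt 0.02 yaw from flat -3.35
```

Request:
arm_command:
  increments:
    - {"offset": [0, 0, 0], "angular": [0, 0, 0.01]}
    - {"offset": [0, 0, 0], "angular": [0, 0, 0.005]}
    - {"offset": [0, 0, 0], "angular": [0, 0, 0]}
    - {"offset": [0, 0, 0], "angular": [0, 0, 0]}

```text
time_s: 4.98
tool_pos: [0.467, 0.2773, 0.1108]
ee_rot: [-0.319, 0.912, -0.148, 0.213]
ft_force: [-4.5, -0.1, 6.7]
finger_gap: 0.0581
grasp_force: 42.3
```

```bash
python3 -c "
from h import *
st()"
```

```text
t 4.9833 q [ 0.624  0.293 -0.717  0.214 -0.4   -0.121] F [ 1.2 -0.5 -8. ] M tool [-0.702  0.729 -0.042] gap 0.05808044066850553 grip 42.32991648459574
depth below top 0.0117 xy err tool [ 0.0009 -0.0008] tilt 0.01 yaw from flat -5.14
```

No stop after 5°, so positive turning about tool z loosens it: a left-hand thread. I continue and watch the forces.

Request:
arm_command:
  increments:
    - {"offset": [0, 0, 0], "angular": [0, 0, 0.04]}
    - {"offset": [0, 0, 0], "angular": [0, 0, 0.04]}
    - {"offset": [0, 0, 0], "angular": [0, 0, 0.04]}
    - {"offset": [0, 0, 0], "angular": [0, 0, 0]}

```text
time_s: 5.32
tool_pos: [0.4668, 0.2776, 0.1107]
ee_rot: [-0.2, 0.945, -0.119, 0.23]
ft_force: [-4.3, 1.2, 3.8]
finger_gap: 0.0583
grasp_force: 42.2
```

```bash
python3 -c "
from h import *
st()"
```

```text
t 5.3167 q [ 0.625  0.293 -0.717  0.214 -0.4    0.136] F [ 1.6  1.2 -5.5] M tool [-0.789  0.726 -0.027] gap 0.05828181962385435 grip 42.151909318054095
depth below top 0.0117 xy err tool [ 0.0007 -0.0007] tilt 0.04 yaw from flat 10.18
```

Request:
arm_command:
  increments:
    - {"offset": [0, 0, 0], "angular": [0, 0, 0.049]}
    - {"offset": [0, 0, 0], "angular": [0, 0, 0.049]}
    - {"offset": [0, 0, 0], "angular": [0, 0, 0.049]}
    - {"offset": [0, 0, 0], "angular": [0, 0, 0.049]}
    - {"offset": [0, 0, 0], "angular": [0, 0, 0.049]}

```text
time_s: 5.73
tool_pos: [0.4667, 0.2777, 0.1106]
ee_rot: [0.046, 0.965, -0.057, 0.252]
ft_force: [-5.7, 2.3, 3.1]
finger_gap: 0.0583
grasp_force: 42.2
```

Request:
arm_command:
  increments:
    - {"offset": [0, 0, 0], "angular": [0, 0, 0.049]}
    - {"offset": [0, 0, 0], "angular": [0, 0, 0.049]}
    - {"offset": [0, 0, 0], "angular": [0, 0, 0.049]}
    - {"offset": [0, 0, 0], "angular": [0, 0, 0]}

```text
time_s: 6.07
tool_pos: [0.4671, 0.2778, 0.1108]
ee_rot: [0.194, 0.946, -0.017, 0.258]
ft_force: [-3.8, 1.6, 2.5]
finger_gap: 0.0584
grasp_force: 42.1
```

```bash
python3 -c "
from h import *
st()"
```

```text
t 6.0667 q [ 0.625  0.293 -0.716  0.214 -0.4    0.958] F [ 2.3  0.2 -4.2] M tool [-0.177  0.856 -0.003] gap 0.05844867244482227 grip 42.08496085018851
depth below top 0.0117 xy err tool [-0.0003 -0.0007] tilt 0.06 yaw from flat -6.93
```

Request:
arm_command:
  increments:
    - {"offset": [0, 0, 0], "angular": [0, 0, 0.049]}
    - {"offset": [0, 0, 0], "angular": [0, 0, 0.049]}
    - {"offset": [0, 0, 0], "angular": [0, 0, 0.049]}
    - {"offset": [0, 0, 0], "angular": [0, 0, 0.049]}
    - {"offset": [0, 0, 0], "angular": [0, 0, 0.049]}

```text
time_s: 6.48
tool_pos: [0.4671, 0.278, 0.1108]
ee_rot: [0.427, 0.867, 0.049, 0.254]
ft_force: [-4.1, 3.8, 2.5]
finger_gap: 0.0582
grasp_force: 42.0
```

Request:
arm_command:
  increments:
    - {"offset": [0, 0, 0], "angular": [0, 0, 0.049]}
    - {"offset": [0, 0, 0], "angular": [0, 0, 0.049]}
    - {"offset": [0, 0, 0], "angular": [0, 0, 0.049]}
    - {"offset": [0, 0, 0], "angular": [0, 0, 0.049]}
    - {"offset": [0, 0, 0], "angular": [0, 0, 0]}

```text
time_s: 6.9
tool_pos: [0.4675, 0.2779, 0.111]
ee_rot: [0.594, 0.761, 0.1, 0.239]
ft_force: [-1.6, 2.9, 3.9]
finger_gap: 0.0585
grasp_force: 42.0
```

```bash
python3 -c "
from h import *
st()
p,d,m=grab('wrist');save('w5.png',p)"
```

```text
t 6.9 q [ 0.624  0.293 -0.716  0.213 -0.4    1.878] F [ 2.1  1.1 -4.5] M tool [ 0.398  0.594 -0.008] gap 0.058527060736031554 grip 42.01526636257768
depth below top 0.0117 xy err tool [-0.0008  0.0002] tilt 0.07 yaw from flat 0.28
```

View pics/w5.png

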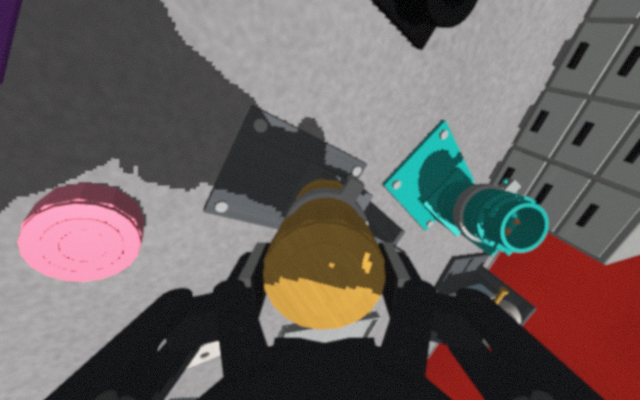

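The cap is held between the pads at (323,260) after 119.7°. I lift gently along the axis first.

Request:
arm_command:
  increments:
    - {"offset": [0, 0, -0.012], "angular": [0, 0, 0]}
    - {"offset": [0, 0, -0.012], "angular": [0, 0, 0]}
    - {"offset": [0, 0, 0], "angular": [0, 0, 0]}
    - {"offset": [0, 0, 0], "angular": [0, 0, 0]}

```text
time_s: 7.28
tool_pos: [0.4647, 0.2785, 0.1165]
ee_rot: [0.593, 0.763, 0.099, 0.24]
ft_force: [1.4, 3.4, -0.4]
finger_gap: 0.0581
grasp_force: 44.4
```

```bash
python3 -c "
from h import *
st()"
```

```text
t 7.2833 q [ 0.629  0.282 -0.713  0.23  -0.402  1.879] F [3.1 2.  0.6] M tool [-0.01   0.876  0.027] gap 0.05808659909577523 grip 44.379972021561116
depth below top 0.0056 xy err tool [-0.0011  0.0004] tilt 0.08 yaw from flat 0.54
```

Request:
arm_command:
  increments:
    - {"offset": [0, 0, -0.05], "angular": [0, 0, 0]}
    - {"offset": [0, 0, -0.06], "angular": [0, 0, 0]}
    - {"offset": [0, 0, -0.06], "angular": [0, 0, 0]}
    - {"offset": [0, 0, -0.06], "angular": [0, 0, 0]}
    - {"offset": [0, 0, 0], "angular": [0, 0, 0]}

```text
time_s: 7.7
tool_pos: [0.4364, 0.2861, 0.1675]
ee_rot: [0.593, 0.762, 0.1, 0.24]
ft_force: [1.6, -0.0, -1.4]
finger_gap: 0.0584
grasp_force: 47.0
```

```bash
python3 - <<'E'
from h import *
st()
for nm,(a,b,c,e) in(("scene",(275,215,390,300)),("top",(282,138,358,200))):
    z=np.load(nm+"0.npz");P=z["P"][b:e,a:c];hsv=cv2.cvtColor(z["p"],cv2.COLOR_RGB2HSV)[b:e,a:c]
    rim=P[(P[...,2]>.007)&(P[...,2]<.018)&(hsv[...,1]<70)]
    r=cv2.minAreaRect((rim[:,:2]*1000).astype(np.float32));print(nm,"tray mm",np.round(r[0],1),np.round(r[1],1),round(r[2],1))
    k=(P[...,2]>.02)|((hsv[...,1]>150)&((hsv[...,0]<8)|(hsv[...,0]>172)));print(" knob",k.sum(),np.median(P[k],0).round(3) if k.any() else 0)
    # floor patch inside
    R=Ro.from_euler('z',0);q=P.reshape(-1,3);ctr=np.array(r[0])/1000
    s=q[np.hypot(*(q[:,:2]-ctr).T)<.04];print(" floor z",np.median(s[:,2]).round(4))
E
```

```text
t 7.7 q [ 0.683  0.18  -0.671  0.394 -0.421  1.935] F [0.  0.8 2. ] M tool [ 0.541  0.412 -0.001] gap 0.05839425069186604 grip 46.99951543821953
depth below top -0.0532 xy err tool [-0.0013  0.0005] tilt 0.12 yaw from flat 0.52
scene tray mm [564.5 -25.2] [200.1 231.9] 84.3
 knob 157 [ 0.631 -0.11   0.024]
 floor z 0.0029
top tray mm [587.1 -22.2] [220.9 182.2] 83.8
 knob 45 [ 0.619 -0.101  0.028]
 floor z 0.003
```

```bash
cat >> h.py <<'E'
def path(Tg,n_,T0=None):
    T0=cur() if T0 is None else T0
    S=expm(logm(np.linalg.inv(T0)@Tg).real/n_);T=T0.copy()
    for i in range(n_):
        T=T@S;print(T[:3,3].round(3),np.degrees(np.arccos(-T[2,2])).round(0),end=" | ")
    print()
yw=np.radians(84);PL=np.array([.601,-.003])
GP=frame([0,0,1],[np.cos(yw),np.sin(yw),0])
E
python3 - <<'E'
from h import *
G1=cur();G1[:3,3]+=[0,-.02,.06];plan(G1)
G2=T_(GP,[*PL,.14]);plan(G2,G1);path(G2,12,G1)
E
```

```text
rows 2 offset [-0.0678, 0.0412, -0.0985] angular [0.0, 0.0, -0.0] rot 0.0
rows 9 offset [-0.1203, 0.0489, 0.0704] angular [0.0264, 0.0093, 0.0184] rot 36.2
[0.455 0.245 0.226] 28.0 | [0.473 0.224 0.223] 25.0 | [0.49  0.203 0.219] 23.0 | [0.506 0.181 0.214] 20.0 | [0.521 0.159 0.208] 18.0 | [0.536 0.136 0.201] 15.0 | [0.549 0.113 0.193] 13.0 | [0.562 0.09  0.184] 10.0 | [0.573 0.067 0.175] 8.0 | [0.584 0.044 0.164] 5.0 | [0.593 0.02  0.152] 3.0 | [ 0.601 -0.003  0.14 ] nan | h.py:70: RuntimeWarning: invalid value encountered in arccos
  T=T@S;print(T[:3,3].round(3),np.degrees(np.arccos(-T[2,2])).round(0),end=" | ")
```

Request:
arm_command:
  increments:
    - {"offset": [-0.068, 0.041, -0.0985], "angular": [0, 0, 0]}
    - {"offset": [-0.068, 0.041, -0.0985], "angular": [0, 0, 0]}

```text
time_s: 7.87
tool_pos: [0.4353, 0.2644, 0.2241]
ee_rot: [0.592, 0.763, 0.096, 0.239]
ft_force: [1.4, 1.0, -1.8]
finger_gap: 0.0582
grasp_force: 46.9
```

Request:
arm_command:
  increments:
    - {"offset": [-0.09, 0.037, 0.053], "angular": [0.0198, 0.007, 0.0138]}
    - {"offset": [-0.09, 0.037, 0.053], "angular": [0.0198, 0.007, 0.0138]}
    - {"offset": [-0.09, 0.037, 0.053], "angular": [0.0198, 0.007, 0.0138]}
    - {"offset": [-0.09, 0.037, 0.053], "angular": [0.0198, 0.007, 0.0138]}

```text
time_s: 8.2
tool_pos: [0.5066, 0.1792, 0.2112]
ee_rot: [0.651, 0.739, 0.066, 0.16]
ft_force: [1.0, 0.1, -2.3]
finger_gap: 0.058
grasp_force: 46.9
```

Request:
arm_command:
  increments:
    - {"offset": [-0.09, 0.037, 0.053], "angular": [0.0198, 0.007, 0.0138]}
    - {"offset": [-0.09, 0.037, 0.053], "angular": [0.0198, 0.007, 0.0138]}
    - {"offset": [-0.09, 0.037, 0.053], "angular": [0.0198, 0.007, 0.0138]}
    - {"offset": [-0.09, 0.037, 0.053], "angular": [0.0198, 0.007, 0.0138]}

```text
time_s: 8.53
tool_pos: [0.5619, 0.088, 0.1798]
ee_rot: [0.702, 0.707, 0.033, 0.08]
ft_force: [0.8, 1.5, -1.7]
finger_gap: 0.0581
grasp_force: 46.9
```

Request:
arm_command:
  increments:
    - {"offset": [-0.09, 0.037, 0.053], "angular": [0.0198, 0.007, 0.0138]}
    - {"offset": [-0.09, 0.037, 0.053], "angular": [0.0198, 0.007, 0.0138]}
    - {"offset": [-0.09, 0.037, 0.053], "angular": [0.0198, 0.007, 0.0138]}
    - {"offset": [-0.09, 0.037, 0.053], "angular": [0.0198, 0.007, 0.0138]}
    - {"offset": [0, 0, 0], "angular": [0, 0, 0]}

```text
time_s: 8.95
tool_pos: [0.6006, -0.0085, 0.1315]
ee_rot: [0.746, 0.666, -0.003, -0.002]
ft_force: [-0.8, 0.2, -1.9]
finger_gap: 0.0577
grasp_force: 46.9
```

Request:
arm_command:
  increments:
    - {"offset": [0, 0, 0], "angular": [0, 0, 0]}
    - {"offset": [0, 0, 0], "angular": [0, 0, 0]}
    - {"offset": [0, 0, 0], "angular": [0, 0, 0]}
    - {"offset": [0, 0, 0], "angular": [0, 0, 0]}

```text
time_s: 9.28
tool_pos: [0.5999, -0.0024, 0.1363]
ee_rot: [0.743, 0.669, -0.0, 0.0]
ft_force: [-0.8, -0.3, -1.4]
finger_gap: 0.0582
grasp_force: 46.9
```

```bash
python3 - <<'E'
from h import *
st();print(cur()[:3,3]);plan(T_(GP,[*PL,.14]))
p,d,m=grab("wrist");P=pts(d,m);save("w6.png",p);q=(P-cur()[:3,3])@cur()[:3,:3];np.savez("w6.npz",p=p,d=d,P=P)
# cap in grasp: brass points
hsv=cv2.cvtColor(p,cv2.COLOR_RGB2HSV);M=(hsv[...,0]>12)&(hsv[...,0]<30)&(hsv[...,1]>110)&(abs(q[...,0])<.05)&(abs(q[...,1])<.04)&(abs(q[...,2])<.03)&(d>0)
r=q[M];print(len(r),np.percentile(r,[1,50,99],axis=0).round(4))
t=r[(r[:,2]<-.007)&(r[:,0]<.022)];A=np.linalg.svd(t-t.mean(0),full_matrices=False)[2][2];print("top plane normal in tool",A.round(3),t.mean(0).round(4))
# tray rim/floor
print("floor z near",np.median(P[(np.hypot(P[...,0]-.62,P[...,1]-.045)<.01)][:,2]))
b=(P[...,2]>.007)&(P[...,2]<.016)&(hsv[...,1]<60)
print(np.percentile(P[b],[1,50,99],axis=0).round(3))
E
```

```text
t 9.2833 q [-0.126  0.508 -0.118  0.944 -0.     1.55 ] F [-0.4 -0.8  1.4] M tool [-0.02  -0.032  0.012] gap 0.058193301494317194 grip 46.93828135204967
depth below top 0.0909 xy err tool [-0.2665  0.1672] tilt 30.0 yaw from flat 10.36
[ 0.59985601 -0.00240781  0.136335  ]
rows 1 offset [-0.0019, 0.0048, -0.0147] angular [0.0, 0.0, -0.0001] rot 0.0
11667 [[-0.0264 -0.0269 -0.0135]
 [ 0.0058  0.0012 -0.0119]
 [ 0.0288  0.0291  0.0097]]
top plane normal in tool [ 0.003  0.011 -1.   ] [ 0.     0.001 -0.012]
floor z near 0.002534370722340444
[[ 0.403 -0.191  0.007]
 [ 0.808  0.073  0.009]
 [ 0.885  0.136  0.015]]
```

View pics/w6.png

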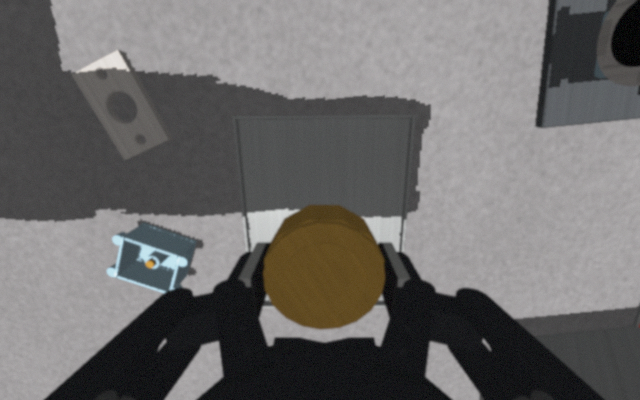

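The cap is held level with its top at (323,265). The tray is square to the gripper (cols 240–412, far edge row 117) and the place below is free. Descending.

Request:
arm_command:
  increments:
    - {"offset": [0, 0, 0.12], "angular": [0, 0, 0]}
    - {"offset": [0, 0, 0.12], "angular": [0, 0, 0]}
    - {"offset": [0, 0, 0.12], "angular": [0, 0, 0]}
    - {"offset": [0, 0, 0.06], "angular": [0, 0, 0]}
    - {"offset": [0, 0, 0.02], "angular": [0, 0, 0]}

```text
time_s: 9.75
tool_pos: [0.598, -0.0024, 0.0236]
ee_rot: [0.743, 0.669, -0.001, -0.002]
ft_force: [-0.2, 1.4, -2.0]
finger_gap: 0.0579
grasp_force: 46.9
```

Request:
arm_command:
  increments:
    - {"offset": [0, 0, 0], "angular": [0, 0, 0]}
    - {"offset": [0, 0, 0], "angular": [0, 0, 0]}
    - {"offset": [0, 0, 0], "angular": [0, 0, 0]}
    - {"offset": [0, 0, 0], "angular": [0, 0, 0]}
    - {"offset": [0, 0, 0], "angular": [0, 0, 0]}

```text
time_s: 10.17
tool_pos: [0.6008, -0.0034, 0.027]
ee_rot: [0.744, 0.668, 0.0, 0.0]
ft_force: [0.7, -0.4, -2.9]
finger_gap: 0.0581
grasp_force: 46.9
```

```bash
python3 - <<'E'
from h import *
st();T=cur();print(T[:3,3],"tilt",np.degrees(np.arccos(min(1,-T[2,2]))))
p,d,m=grab("wrist");P=pts(d,m);q=(P-T[:3,3])@T[:3,:3]
M=(d>0)&(abs(q[...,0])<.013)&(abs(q[...,1])<.05)&(abs(q[...,1])>.031)&(q[...,2]>-.03)&(P[...,2]>.006)
print("fingertip z world",np.percentile(P[M][:,2],[1,5,50]).round(4))
E
```

```text
t 10.1667 q [-0.127  0.628 -0.234  0.707  0.     1.55 ] F [-0.3  0.7  2.9] M tool [-0.028 -0.011 -0.033] gap 0.05813698593467738 grip 46.87913681496866
depth below top 0.1862 xy err tool [-0.2671  0.1686] tilt 29.93 yaw from flat 10.26
[ 0.60084836 -0.00340832  0.02704229] tilt 0.06951927608504188
fingertip z world [0.0222 0.0252 0.0415]
```

Request:
arm_command:
  increments:
    - {"offset": [0, 0, 0.01], "angular": [0, 0, 0]}
    - {"offset": [0, 0, 0.01], "angular": [0, 0, 0]}
    - {"offset": [0, 0, 0.008], "angular": [0, 0, 0]}
    - {"offset": [0, 0, 0], "angular": [0, 0, 0]}
    - {"offset": [0, 0, 0], "angular": [0, 0, 0]}

```text
time_s: 10.63
tool_pos: [0.5998, -0.0033, 0.0186]
ee_rot: [0.744, 0.668, -0.0, -0.001]
ft_force: [-0.4, 0.1, -1.5]
finger_gap: 0.0581
grasp_force: 46.9
```

Request:
arm_command:
  increments:
    - {"offset": [0, 0, 0.004], "angular": [0, 0, 0]}
    - {"offset": [0, 0, 0], "angular": [0, 0, 0]}
    - {"offset": [0, 0, 0], "angular": [0, 0, 0]}
    - {"offset": [0, 0, 0], "angular": [0, 0, 0]}

```text
time_s: 10.97
tool_pos: [0.6001, -0.0033, 0.0179]
ee_rot: [0.744, 0.668, -0.0, -0.0]
ft_force: [1.1, 0.7, -1.0]
finger_gap: 0.0581
grasp_force: 46.9
```

Request:
arm_command:
  increments:
    - {"offset": [0, 0, 0.004], "angular": [0, 0, 0]}
    - {"offset": [0, 0, 0], "angular": [0, 0, 0]}
    - {"offset": [0, 0, 0], "angular": [0, 0, 0]}
    - {"offset": [0, 0, 0], "angular": [0, 0, 0]}

```text
time_s: 11.3
tool_pos: [0.6, -0.0033, 0.0169]
ee_rot: [0.744, 0.668, -0.0, -0.0]
ft_force: [-0.5, -0.6, -1.8]
finger_gap: 0.0581
grasp_force: 46.9
```

Request:
arm_command:
  increments:
    - {"offset": [0, 0, 0.003], "angular": [0, 0, 0]}
    - {"offset": [0, 0, 0], "angular": [0, 0, 0]}
    - {"offset": [0, 0, 0], "angular": [0, 0, 0]}

```text
time_s: 11.55
tool_pos: [0.6001, -0.0034, 0.0166]
ee_rot: [0.744, 0.668, -0.0, -0.0]
ft_force: [-2.7, 0.8, 6.1]
finger_gap: 0.0581
grasp_force: 47.7
```

Request:
arm_command:
  increments:
    - {"offset": [0, 0, 0.003], "angular": [0, 0, 0]}
    - {"offset": [0, 0, 0], "angular": [0, 0, 0]}
    - {"offset": [0, 0, 0], "angular": [0, 0, 0]}

```text
time_s: 11.8
tool_pos: [0.6002, -0.0034, 0.0166]
ee_rot: [0.744, 0.668, -0.0, 0.0]
ft_force: [-5.6, 0.1, 12.6]
finger_gap: 0.0583
grasp_force: 48.6
```

Contact at TCP z = 16.6 mm, as expected. I ease off and release.

Request:
arm_command:
  increments:
    - {"offset": [0, 0, -0.003], "angular": [0, 0, 0]}
    - {"offset": [0, 0, 0], "angular": [0, 0, 0]}

```text
time_s: 11.97
tool_pos: [0.6002, -0.0034, 0.0166]
ee_rot: [0.744, 0.668, -0.0, -0.0]
ft_force: [-2.2, 0.3, 7.1]
finger_gap: 0.0581
grasp_force: 48.1
```

Request:
arm_command:
  increments:
    - {"offset": [0, 0, 0], "angular": [0, 0, 0]}
    - {"offset": [0, 0, 0], "angular": [0, 0, 0]}
    - {"offset": [0, 0, 0], "angular": [0, 0, 0]}
    - {"offset": [0, 0, 0], "angular": [0, 0, 0]}
    - {"offset": [0, 0, 0], "angular": [0, 0, 0]}
  claw: 0

```text
time_s: 12.38
tool_pos: [0.6, -0.0033, 0.016]
ee_rot: [0.744, 0.668, -0.0, -0.0]
ft_force: [0.4, -0.1, 0.4]
finger_gap: 0.0854
grasp_force: 0.0
```

Request:
arm_command:
  increments:
    - {"offset": [0, 0, -0.04], "angular": [0, 0, 0]}
    - {"offset": [0, 0, -0.12], "angular": [0, 0, 0]}
    - {"offset": [0, 0, -0.14], "angular": [0, 0, 0]}
    - {"offset": [0, 0, -0.14], "angular": [0, 0, 0]}
    - {"offset": [0, 0, -0.1], "angular": [0, 0, 0]}

```text
time_s: 12.8
tool_pos: [0.6009, -0.0034, 0.155]
ee_rot: [0.744, 0.668, 0.001, 0.001]
ft_force: [1.0, 0.0, -0.4]
finger_gap: 0.0854
grasp_force: 0.0
```

```bash
python3 - <<'E'
from h import *
st()
p,d,m=grab("wrist");P=pts(d,m);hsv=cv2.cvtColor(p,cv2.COLOR_RGB2HSV)
M=(hsv[...,0]>12)&(hsv[...,0]<30)&(hsv[...,1]>110)&(d>0)&(np.hypot(P[...,0]-.6,P[...,1]+.003)<.06)
q=P[M];t=q[q[:,2]>q[:,2].max()-.008];nn=np.linalg.svd(t-t.mean(0),full_matrices=False)[2][2];print(len(t),t.mean(0).round(4),nn.round(3))
s,_,_=grab("scene");save("s2.png",s)
E
```

```text
t 12.8 q [-0.127  0.492 -0.092  0.984  0.     1.55 ] F [0.1 1.  0.4] M tool [-0.035  0.002 -0.008] gap 0.08535255395887098 grip 0.0
depth below top 0.0754 xy err tool [-0.2671  0.1689] tilt 29.87 yaw from flat 10.25
5 [0.6084 0.0134 0.2384] [-0.062 -0.671  0.739]
```

View pics/s2.png

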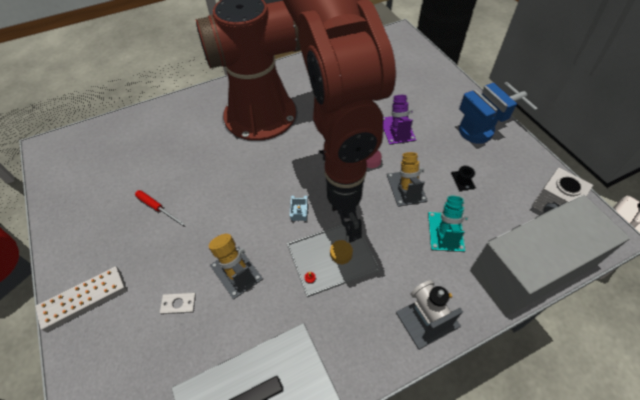

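The cap lies in the tray at about (341,251), and the left canister at (410,160) is open with its thinner neck showing. The other canister, the knob and the flange are where they were. I check the cap's flatness once more, then hand in.

```bash
python3 - <<'E'
from h import *
p,d,m=grab("wrist");P=pts(d,m);hsv=cv2.cvtColor(p,cv2.COLOR_RGB2HSV)
M=(hsv[...,0]>12)&(hsv[...,0]<30)&(hsv[...,1]>110)&(d>0)&(np.hypot(P[...,0]-.6,P[...,1]+.003)<.05)&(P[...,2]<.06)&(P[...,2]>.024)
q=P[M];nn=np.linalg.svd(q-q.mean(0),full_matrices=False)[2][2];nn*=np.sign(nn[2]);z=q.mean(0)
print(len(q),z.round(4),nn.round(3))
if nn[2]>.995 and abs(z[2]-.029)<.004: print(manip.finish_job())
E
```

```text
2773 [ 0.6014 -0.0021  0.0286] [0.004 0.011 1.   ]
the job is handed in; nothing more can be done
None
```

The left canister's cap had the left-hand thread; I unscrewed it without hitting its stop, set it flat and open side down in the tray, and handed the job in at about 13 s.

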